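# Lock a hammer-head bolt in slotted strut against its sprung stop

### The arm

A 6-joint arm with a two-finger parallel gripper is mounted at the origin on a cart in front of the work surface, level with it; the furniture and walls round the work are solid. World frame = base frame: x ahead of the robot, y to its left, z up, the work surface at z = 0. Lengths are in m, angles in rad, forces in N, time in s.
With the tool pointing down it reaches from about 0.35 to 0.775 m from the base axis. Payload 7.3 kg.
Tool frame: the origin (TCP) lies between the finger pads; the fingertips stand 8 mm ahead of it and the grasp point (between the pads) lies 11 mm behind it (robot.nose_length is the distance from the TCP to the fingertips, in m); z points along the fingers, y is the line along which they close (so a half turn about z gives the same grasp; the last joint's range is limited). The gripper opens to 92 mm and grips with 3 to 60 N. Pads are 19 mm wide; open, the fingers measure 130 mm over their backs; the gripper's body (75 mm by 190 mm) begins 47 mm behind the grasp point.
Start: joints at [-1.428, 0.342, 1.524, -0, 1.275, -0.146], TCP at [0.15, -0.503, 0.235] pointing down, gripper open.
Joint ranges: [-2.53, 2.53], [-0.77, 2.02], [0.04, 2.7], [-1, 4.14], [0.28, 2.66], [-3.11, 3.11]. Speed limits (rad/s): [2.57, 2.57, 3.14, 3.14, 3.14, 3.14].

### API

Orientations are given as [roll, pitch, yaw] about the fixed x, y, z axes, in that order (R = Rz(yaw) Ry(pitch) Rx(roll)).
In Python, from cell import robot gives the robot as it stands. The module is installed in compiled form; this text tells all that it offers.
- The arm moves only by the shell command python3 -m jog 'ROWS' [FORCE]. ROWS is JSON, a list that holds one entry, the list of rows, each a list of 5 numbers: the gripper's target within -1 to 1 (fully open at 1, half-way at 0, shut at -1), then the shift along the tool's x, y, z in m, then the turn about the tool's z in rad. A call has 1 to 5 rows; each row is the pose to reach, as a shift and turn from the pose commanded when the call began, along the tool's axes at that moment; what a row does not reach only later rows make up. A row lasts 1/12 s, in which the tool goes at most 41.7 mm and 7.16 degrees, less where a joint would pass 70% of its speed; a pose out of reach is approached as far as the arm can. A call with a gripper value outside its range is refused whole. The fingers move at their own pace and stop on an object; FORCE is the grip in N (left out, the last holds). Time passes only in rows, so rows that repeat a pose let the fingers close. It gives the time, the measured TCP pose, the force, the opening and the grip force at its end, in the units of the state.
- robot.observe(): the state, without advancing time (a new reading comes with each control period).
- robot.read_camera(name): name is "scene" or "top" or "wrist"; returns the picture (480x640x3 uint8, red, green, blue); there is no depth.
- robot.camera_model(name): a dict with "camera_matrix" (3x3 intrinsics, pixels), "position" and "attitude" of the camera in the world; the wrist camera has in their place "mount" (4x4, takes a point from camera to tool coordinates, whose origin is the TCP and whose axes are the flange's). Camera axes: x right, y down, z forward; pixel columns grow to the right and rows downward; lengths in m; the calibration is good to about 2 mm. A picture is of the moment at which its call begins: read the wrist's pose just before it. camera_model takes no time and is no camera call.
- robot.hand_in(): hands the job in; it is judged then, once.
The state is a dict: "time": time; "qpos": joint angles; "qvel": joint speeds; "joint_efforts": joint torques, N m; "tool_pos": TCP position; "tool_rot": TCP orientation; "contact_force": force on the tool from outside, world axes, zero at the start; "torque": the same for the moment, N m; "opening": finger opening in m; "grip_force": force on a finger pad.
Only numpy, scipy, OpenCV 4.12 (cv2) and the standard library are available. Lean on these libraries where they do the work, as an engineer would, in place of code of your own. Each camera call takes 0.05 s, during which the arm holds its last target. There are 200 camera calls.

### The job

Take the T-bolt out of its holder block, lower its hammer head through the slot of the metal strut with the head along the slot, and push it down against the spring strip in the channel. Slide it along the slot against the sprung stop until the stop is fully back and comes up solid, and with a quarter turn let the head rise and catch under both lips, so that the released bolt stands upright and keeps the stop pushed back. Feel your way, never pushing the bolt on the strut or the stop harder than about 25 N, and leave the label roll, the jar and the beaker where they are.

Things in the scene. Friction and masses are not known exactly. Their poses are not given: they have to be found in the camera images.
- strut: Fixed aluminium strut (C channel), 280 long, 46 wide, 36 high. Origin: centre of its underside, on the bench; x along the slot towards the sprung stop, z up. Slot 13 wide in the top, open over the whole length, between two lips: top z = 36, underside z = 32; their inner edges (|y| = 6.5 to 9) are turned down to z = 29. Inner walls at |y| = 19.
- slot (a point): Point in the strut's slot, level with its top, 20 from the middle on the side away from the stop; axes as the strut's. On the channel floor below lies a full-length spring strip, its top 8 below this point when free; it yields straight down at 1.0 N/mm for 12.5. A seated bolt's head bears up under the turned-down lip edges, bolt origin 13 below the strut's top.
- tbolt: Loose steel T-bolt, 58 high, 0.14 kg, upright in the holder, any yaw. Origin: centre of the hammer head's underside; z up. Head 30 long (x), 10 wide (y), 6 thick, edges below stepped in 1.5; a horn on each end rises to z = 8.5 (|x| = 10.5 to 15) and drops outside the lip edges when seated crosswise. Shank 9 diameter to z = 19.5; flange 38 diameter, z = 19.5 to 23.5.
- grip (a point): Middle of the T-bolt's black flat grip, 43 above the bolt's origin; axes as the bolt's. Grip 30 long (x, parallel to the head), 14 thick (y), 30 high. To turn, the head must be pressed down until its horns are below the lip edges: bolt origin 15.5 or more below the strut's top (the flange meets the strut at 19.5). Turn either way; half a turn gives the same bolt.
- holder: Fixed grey holder block, 62 x 62 x 26 high, with a round hole of 33 diameter; origin: centre of its underside. The bolt hangs in it by its flange.
- stop (a joint): Travel of the sprung stop (m): 0 free, 0.010 fully back, where it comes up solid. A flat steel tongue, 11 wide, 60 long, flush in the slot, 4 thick; the bolt's shank pushes its end face towards the strut's +x at 0.2 N/mm. The place of the face is not measured: when free, 15 to 60 from the strut's middle, on the +x side.
- label_roll: White label roll lying flat, 60 diameter, 22 high; origin: centre of its underside. Bystander.
- gel_jar: Small jar with white lid, 50 diameter, 66 high; origin: centre of its underside. Bystander.
- beaker: Empty glass beaker, 72 diameter, 85 high; origin: centre of its underside. Bystander.
Mind the look-alikes: they are no part of the job. Leave any turquoise look-alike of the tbolt alone.

How it is judged:
By the outcome, as a careful person would: the job done as asked, in the order asked, and still so for the second after the job is handed in, with the robot touching nothing.
It also fails if it takes over 72 s, if anything falls off the work surface, if the arm or the gripper's body presses on something with over 40 N, if the wrist force passes 120 N, or if a joint passes its speed limit or range.

## Working session

There is one attempt and no reset: what is moved stays moved. The work goes in short steps, Python scripts to look and compute and a shell command to move; the robot and the scene stay as the last step left them, time stands still between calls to the robot, and variables do not carry over. Pictures are saved under pics/ and viewed, at most 10 in all, crops included, and the job is handed in when it is done.

```bash
mkdir -p pics
cat > h.py <<'E'
import numpy as np,cv2
from cell import robot
from scipy.spatial.transform import Rotation as Ro
def shot(n,f):
    s=robot.observe(); im=robot.read_camera(n); cv2.imwrite(f'pics/{f}.png',im[:,:,::-1]); return s,im
E
python3 - <<'E'
from h import *
for n in("scene","top","wrist"):
    s,im=shot(n,n+"0"); print(n,robot.camera_model(n))
print(s)
E
```

```text
scene {'camera_matrix': array([[551.03850063,   0.        , 316.10961202],
       [  0.        , 551.03850063, 236.89295922],
       [  0.        ,   0.        ,   1.        ]]), 'position': array([-0.15452602, -1.33339035,  0.76822299]), 'attitude': array([-2.0236459 ,  0.02588549, -0.45055401])}
top {'camera_matrix': array([[457.390609  ,   0.        , 319.13677523],
       [  0.        , 457.390609  , 243.53526012],
       [  0.        ,   0.        ,   1.        ]]), 'position': array([ 0.37913366, -0.02396264,  1.11910371]), 'attitude': array([-3.05404954,  0.00928787, -1.55508755])}
wrist {'camera_matrix': array([[403.54827536,   0.        , 320.02150201],
       [  0.        , 403.54827536, 234.59401801],
       [  0.        ,   0.        ,   1.        ]]), 'mount': array([[ 9.04318641e-04, -9.64985595e-01, -2.62301321e-01,
         7.08093541e-02],
       [ 9.99998771e-01,  5.36641612e-04,  1.47336697e-03,
         1.12422372e-03],
       [-1.28101610e-03, -2.62302331e-01,  9.64984894e-01,
        -1.50005458e-01],
       [ 0.00000000e+00,  0.00000000e+00,  0.00000000e+00,
         1.00000000e+00]])}
{'time': 0.1, 'qpos': array([-1.42798052e+00,  3.42670370e-01,  1.52487515e+00,  9.00267459e-06,
        1.27541983e+00, -1.46017992e-01]), 'qvel': array([ 9.73429725e-04, -9.96758299e-04, -3.85490163e-03,  2.28782478e-03,
       -7.87118355e-05, -1.74194306e-03]), 'joint_efforts': array([ 1.38101546e-03, -4.32003772e+01, -2.44694424e+01,  7.18562817e-02,
        5.26520703e-02, -4.59510420e-05]), 'tool_pos': array([ 0.14950456, -0.50291152,  0.23412164]), 'tool_rot': array([-3.14023581e+00, -2.08245281e-04,  2.88831035e-01]), 'contact_force': array([-0.23598817, -0.3605983 , -0.21998923]), 'torque': array([ 0.01406913, -0.03080711,  0.02250131]), 'grip_force': 0.0, 'opening': 0.09163345503649856}
```

View pics/top0.png

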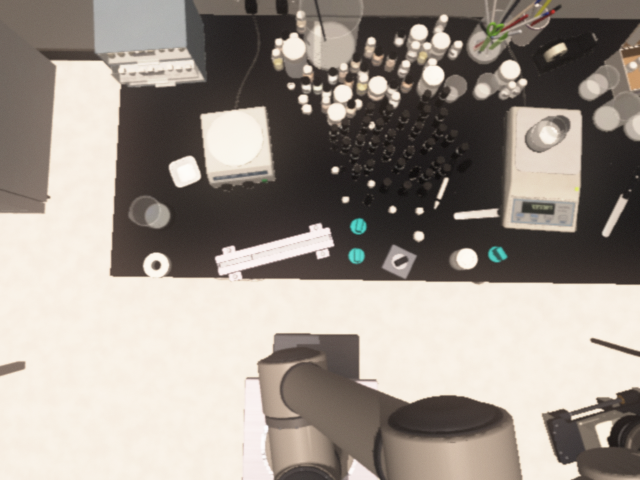

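View pics/scene0.png

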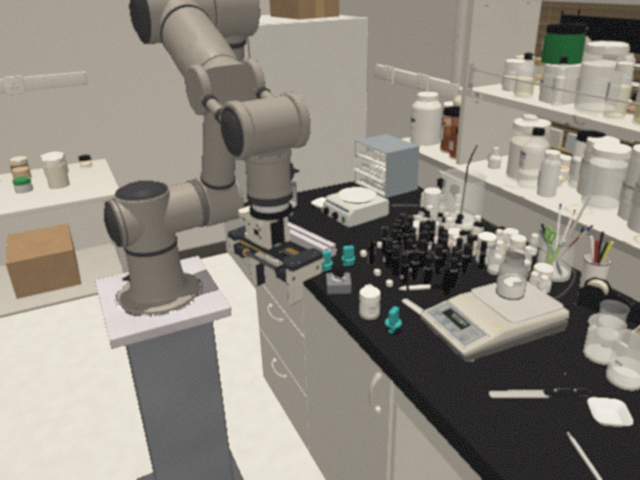

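The top view shows the holder with the black-grip bolt at about (400,261), the strut from (217,263) to (332,240), and the turquoise decoys at (359,227), (357,256) and (498,254). The label roll is at (156,265), the beaker at (155,213) and the jar at (463,259).

```bash
cat >> h.py <<'E'
def ray(n,u,v,z,s=None):
    m=robot.camera_model(n); K=m['camera_matrix']
    if n=='wrist':
        M=m['mount']; Rt=Ro.from_euler('xyz',s['tool_rot']).as_matrix()
        R=Rt@M[:3,:3]; p=Rt@M[:3,3]+s['tool_pos']
    else: R=Ro.from_euler('xyz',m['attitude']).as_matrix(); p=m['position']
    d=R@np.linalg.solve(K,[u,v,1]); return p+d*(z-p[2])/d[2]
E
python3 - <<'E'
from h import *
im=cv2.imread('pics/top0.png')
a=cv2.resize(im[215:295,205:345],None,fx=5.7,fy=5.7,interpolation=3)[:300]
b=cv2.resize(im[215:295,340:480],None,fx=5.7,fy=5.7,interpolation=3)[:300]
cv2.imwrite('pics/c1.png',np.vstack([a,b]))
for u,v,z in[(217,263,.036),(332,240,.036),(400,261,.026),(401,260,.06),(357,256,.03)]: print(ray('top',u,v,z).round(4))
E
```

```text
[0.4241 0.2292 0.036 ]
[ 0.4829 -0.0429  0.036 ]
[ 0.4359 -0.206   0.026 ]
[ 0.4365 -0.2026  0.06  ]
[ 0.4461 -0.103   0.03  ]
```

View pics/c1.png

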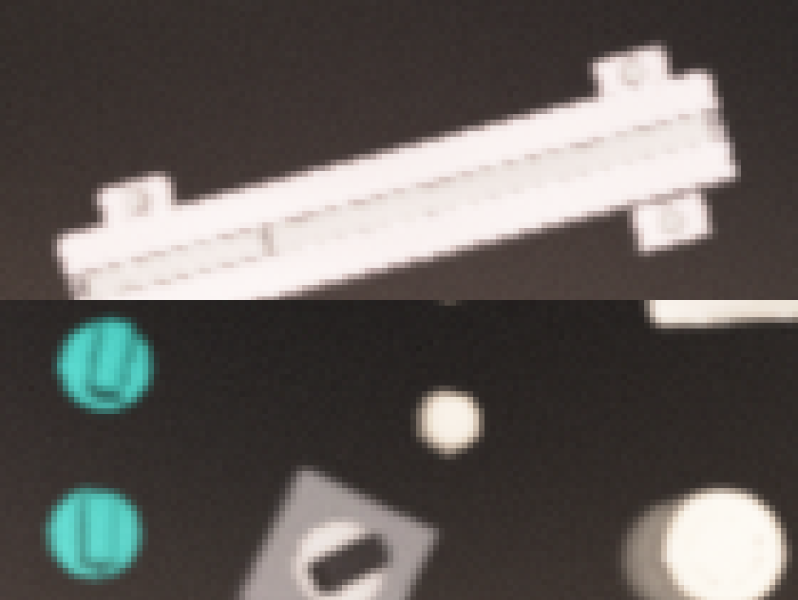

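The strut crop shows the stop's end face at crop (270,235), near the strut's left end, so strut +x points towards world +y. The grip's long axis in the holder runs from crop (310,580) to (390,545). I'll set off towards the holder now.

```bash
cat >> h.py <<'E'
def go(t,yaw,base=None):
    "shift in tool axes and turn from the measured pose to target"
    s=robot.observe(); R=Ro.from_euler('xyz',s['tool_rot']).as_matrix()
    w=(yaw-s['tool_rot'][2]+np.pi)%(2*np.pi)-np.pi
    print('shift',(R.T@(np.array(t)-s['tool_pos'])).round(4),'turn',round(-w,3))
E
python3 -m jog '[[[1,0.036,-0.02,0.005,-0.12],[1,0.072,-0.04,0.01,-0.24],[1,0.108,-0.06,0.015,-0.36],[1,0.144,-0.08,0.02,-0.48],[1,0.18,-0.1,0.025,-0.6]]]'
python3 -c "
from h import *
go([.4365,-.2045,.185],1.99)"
```

```text
time: 0.57
tool_pos: [0.2944, -0.3545, 0.2094]
tool_rot: [-3.141, -0.0, 0.894]
contact_force: [2.1, -1.1, 1.1]
opening: 0.0918
grip_force: 0.0
shift [0.2059 0.0168 0.0244] turn -1.096
```

```bash
python3 -m jog '[[[1,0.04,0.003,0.005,-0.12],[1,0.08,0.007,0.01,-0.24],[1,0.12,0.01,0.015,-0.36],[1,0.165,0.013,0.02,-0.48],[1,0.206,0.017,0.025,-0.6]]]' >/dev/null
python3 -m jog '[[[1,0,0,0,-0.12],[1,0,0,0,-0.24],[1,0,0,0,-0.36],[1,0,0,0,-0.496],[1,0,0,0,-0.496]]]'
python3 -c "
from h import *
s,im=shot('wrist','w1')
go([.4365,-.2045,.185],1.99)"
```

```text
time: 1.4
tool_pos: [0.4341, -0.2092, 0.1849]
tool_rot: [-3.141, -0.0, 1.99]
contact_force: [0.3, 0.2, -0.3]
opening: 0.0915
grip_force: 0.0
shift [ 0.0034  0.0041 -0.    ] turn -0.006
```

View pics/w1.png

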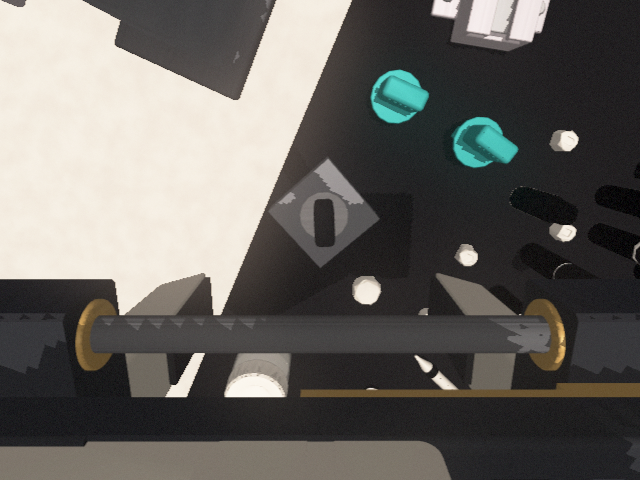

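The holder's corners are at (325,157), (269,211), (321,268) and (379,218). The grip is almost aligned with the tool at (324,222), and the flange is centred near (324,215).

Run:
```python
from h import *
s=robot.observe(); im=cv2.imread('pics/w1.png')
c=[ray('wrist',u,v,.026,s) for u,v in[(325,157),(269,211),(321,268),(379,218)]]
c=np.array(c); print(c.round(4),c.mean(0),[np.linalg.norm(c[i]-c[i-1]).round(4) for i in range(4)])
g=cv2.cvtColor(im,6)[190:260,300:350]; m=(g<45).astype(np.uint8)
n,l,st,ce=cv2.connectedComponentsWithStats(m); i=1+st[1:,4].argmax(); print(st[i],ce[i])
y,x=np.nonzero(l==i); r=cv2.minAreaRect(np.stack([x+300,y+190],1).astype(np.float32)); bp=cv2.boxPoints(r); print(bp)
print([ray('wrist',*p,.0645,s).round(4) for p in bp])
c0=c.mean(0); go([c0[0],c0[1],.05],1.99)
```

```text
[[ 0.4194 -0.166   0.026 ]
 [ 0.3962 -0.2216  0.026 ]
 [ 0.4525 -0.2484  0.026 ]
 [ 0.4773 -0.192   0.026 ]] [ 0.43636259 -0.20700584  0.026     ] [np.float64(0.0635), np.float64(0.0602), np.float64(0.0623), np.float64(0.0617)]
[ 14  10  21  47 747] [24.60910308 34.57563588]
[[313.43283 200.2526 ]
 [332.59677 199.51553]
 [334.3752  245.75482]
 [315.21127 246.49188]]
[array([ 0.4223, -0.1931,  0.0645]), array([ 0.4341, -0.1874,  0.0645]), array([ 0.4486, -0.2168,  0.0645]), array([ 0.4366, -0.2227,  0.0645])]
shift [0.0012 0.003  0.135 ] turn -0.006
```

```bash
python3 -m jog '[[[1,0.001,0.003,0.035,-0.044],[1,0.001,0.003,0.07,-0.044],[1,0.001,0.003,0.105,-0.044],[1,0.001,0.003,0.135,-0.044],[1,0.001,0.003,0.143,-0.044]]]'
python3 -m jog '[[[-0.8,0,0,0,0],[-0.8,0,0,0,0],[-0.8,0,0,0,0],[-0.8,0,0,0,0],[-0.8,0,0,0,0]]]' 40
python3 -m jog '[[[-0.8,0,0,0,0],[-0.8,0,0,0,0],[-0.8,0,0,0,0],[-0.8,0,0,0,0],[-0.8,0,0,0,0]]]' 40
```

```text
time: 1.87
tool_pos: [0.4341, -0.2059, 0.0383]
tool_rot: [-3.138, -0.006, 2.025]
contact_force: [-2.5, 1.2, 0.2]
opening: 0.092
grip_force: 0.0
time: 2.28
tool_pos: [0.4374, -0.2079, 0.0436]
tool_rot: [3.14, 0.003, 2.028]
contact_force: [0.1, -0.4, -0.9]
opening: 0.0631
grip_force: 0.0
time: 2.7
tool_pos: [0.4365, -0.2073, 0.0422]
tool_rot: [-3.142, 0.0, 2.029]
contact_force: [-0.5, -0.3, 0.9]
opening: 0.0298
grip_force: 0.0
```

```bash
python3 -m jog '[[[-1,0,0,0,0],[-1,0,0,0,0],[-1,0,0,0,0],[-1,0,0,0,0],[-1,0,0,0,0]]]' 40
python3 -m jog '[[[-1,0,0,-0.02,0],[-1,0,0,-0.04,0],[-1,0,0,-0.06,0],[-1,0,0,-0.08,0],[-1,0,0,-0.08,0]]]'
python3 -m jog '[[[-1,0,0,-0.02,0],[-1,0,0,-0.02,0]]]'
```

```text
time: 3.12
tool_pos: [0.4365, -0.2073, 0.0421]
tool_rot: [-3.142, -0.0, 2.029]
contact_force: [0.3, -1.2, 0.5]
opening: 0.014
grip_force: 40.0
time: 3.53
tool_pos: [0.4382, -0.2084, 0.1254]
tool_rot: [3.139, 0.005, 2.029]
contact_force: [0.7, -0.4, -0.9]
opening: 0.0136
grip_force: 40.0
time: 3.7
tool_pos: [0.4375, -0.208, 0.1439]
tool_rot: [3.14, 0.003, 2.029]
contact_force: [0.6, -0.8, -0.8]
opening: 0.0138
grip_force: 40.0
```

```bash
python3 -c "
from h import *
go([.4535,.093,.16],1.784)"
```

```text
shift [ 0.2628  0.1474 -0.0167] turn 0.245
```

```bash
python3 -m jog '[[[-1,0.033,0.018,-0.004,0],[-1,0.066,0.036,-0.008,0],[-1,0.098,0.055,-0.012,0],[-1,0.131,0.074,-0.017,0],[-1,0.164,0.092,-0.017,0]]]' >/dev/null
python3 -m jog '[[[-1,0.033,0.018,0,0.1],[-1,0.066,0.036,0,0.2],[-1,0.099,0.055,0,0.245],[-1,0.099,0.055,0,0.245],[-1,0.099,0.055,0,0.245]]]'
python3 -m jog '[[[-1,0,0,0,0],[-1,0,0,0,0]]]'
python3 -c "
from h import *
s,im=shot('wrist','w2'); shot('top','t2')
np.save('s2.npy',s,allow_pickle=True)"
```

```text
time: 4.53
tool_pos: [0.4514, 0.0954, 0.1578]
tool_rot: [-3.14, -0.0, 1.788]
contact_force: [0.1, -0.6, -0.8]
opening: 0.0139
grip_force: 40.0
time: 4.7
tool_pos: [0.4519, 0.0926, 0.1584]
tool_rot: [-3.14, 0.0, 1.783]
contact_force: [0.7, -0.4, -1.0]
opening: 0.0134
grip_force: 40.0
```

View pics/w2.png

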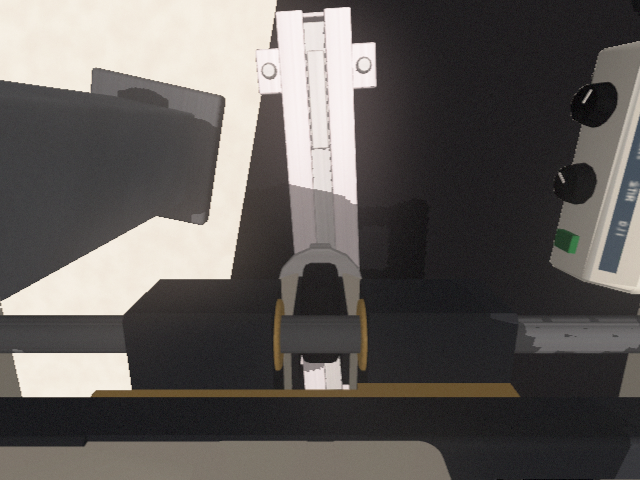

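The slot runs up the middle of the picture from about (322,240) to (315,20). The stop's end face shows at about (321,149), and the grip and flange are in hand at (320,270). I'll enlarge this to read the slot's edges.

Run:
```python
from h import *
im=cv2.imread('pics/w2.png')
cv2.imwrite('pics/c2.png',cv2.resize(im[0:280,250:390],None,fx=2,fy=2,interpolation=2))
a=cv2.resize(im[0:140,265:370],None,fx=4,fy=4,interpolation=2);b=cv2.resize(im[140:280,265:370],None,fx=3.8,fy=4,interpolation=2)
b=np.clip(b*1.0,0,255).astype(np.uint8)
cv2.imwrite('pics/c2.png',np.hstack([a,b[:, :380]]))
g=cv2.cvtColor(im,6)
for r in(60,80,110,130,170,200,215,230): print(r,g[r,278:364].tolist())
```

```text
60 [237, 221, 231, 239, 238, 239, 241, 241, 241, 242, 241, 244, 243, 242, 241, 241, 243, 245, 244, 243, 243, 243, 242, 243, 243, 243, 230, 219, 193, 173, 222, 234, 233, 233, 232, 233, 231, 231, 232, 236, 236, 238, 237, 237, 237, 220, 212, 210, 195, 232, 241, 240, 241, 242, 242, 244, 243, 243, 243, 244, 243, 241, 242, 244, 245, 245, 243, 243, 242, 243, 243, 243, 243, 235, 236, 244, 244, 244, 238, 203, 141, 173, 227, 240, 240, 239]
80 [241, 242, 233, 227, 236, 239, 239, 240, 241, 241, 242, 242, 243, 242, 243, 242, 242, 243, 244, 245, 244, 244, 242, 242, 243, 243, 244, 240, 209, 138, 172, 221, 233, 234, 234, 233, 234, 232, 232, 235, 236, 238, 238, 238, 238, 238, 222, 168, 138, 177, 231, 241, 240, 241, 242, 241, 243, 243, 244, 243, 244, 242, 243, 243, 244, 245, 244, 244, 242, 243, 242, 242, 242, 239, 229, 234, 242, 243, 244, 242, 243, 243, 241, 239, 239, 240]
110 [82, 84, 85, 83, 95, 183, 232, 237, 240, 240, 240, 241, 242, 242, 243, 243, 244, 242, 242, 242, 245, 245, 243, 243, 242, 242, 243, 242, 243, 238, 223, 190, 189, 222, 235, 235, 235, 234, 234, 233, 232, 232, 235, 236, 236, 236, 23
[... 1575 characters left out ...]
, 144, 145, 144, 145, 145, 144, 142, 139, 130, 128, 138, 136, 133, 134, 132, 133, 133, 132, 133, 134, 131, 128, 131, 132, 129, 132, 134, 123, 126, 139, 145, 145, 147, 145, 145, 147, 141, 142, 143, 143, 141, 142, 141, 143, 143, 140, 143, 141, 142, 141, 139, 101, 52, 47, 52, 51, 52, 50]
230 [44, 52, 51, 48, 47, 45, 50, 49, 50, 51, 49, 48, 48, 50, 102, 138, 144, 142, 142, 144, 143, 143, 140, 139, 140, 138, 137, 142, 140, 142, 143, 140, 141, 144, 144, 139, 136, 124, 125, 136, 133, 130, 130, 131, 129, 132, 131, 132, 131, 127, 128, 127, 130, 129, 130, 129, 124, 129, 138, 140, 142, 144, 141, 143, 142, 139, 143, 138, 137, 141, 139, 140, 141, 141, 141, 144, 140, 140, 136, 122, 82, 50, 48, 49, 49, 49]
```

View pics/c2.png

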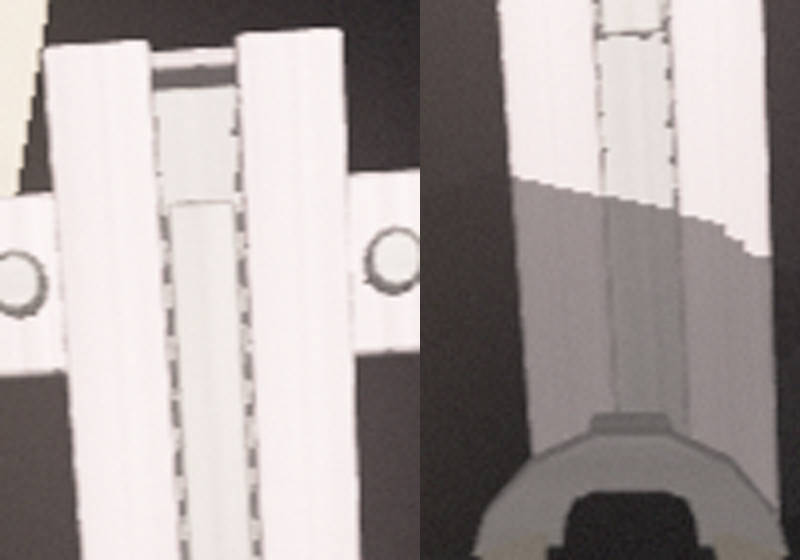

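The crop shows the stop's end face at px (321.5,149) and its rear at row 50. The head's front horn shows at (320,245), and the slot's midline drifts right by about 6 px between row 110 and row 230.

Run:
```python
from h import *
s=np.load('s2.npy',allow_pickle=True).item()
P=[]
for r,a,b in[(110,282.8,353.6),(130,284.5,354),(170,287.3,355.5),(215,291,357),(230,292,358)]:
    A=ray('wrist',a,r,.036,s);B=ray('wrist',b,r,.036,s); P.append((A+B)/2); print(np.linalg.norm(A-B).round(4))
P=np.array(P); d=np.polyfit(P[:,1],P[:,0],1); th=np.arctan2(1,d[0]); ax=np.array([np.cos(th),np.sin(th)]); n=np.array([-ax[1],ax[0]])
print('resid',(P[:,0]-np.polyval(d,P[:,1])).round(4),'angle',th,'yaw',s['tool_rot'])
o=P[:,:2].mean(0)
f=ray('wrist',321.5,149,.036,s)[:2];e=ray('wrist',313.5,11.5,.036,s)[:2];re=ray('wrist',315.5,50.5,.036,s)[:2]
L=lambda p:round(float((p-o)@ax),4)
print('face from end',L(e)-L(f),'tongue len',L(re)-L(f),'=> face x',.14-(L(e)-L(f)))
org=e-ax*.14; org=o+ax*((org-o)@ax); print('strut origin',org)
t=s['tool_pos'][:2]; print('tcp in strut x,y',(t-org)@ax,(t-org)@n, 'tcp z',s['tool_pos'][2])
zc=s['tool_pos'][2]-.035
for u,v,z in[(311,245.5,zc+.0085),(329.5,245.5,zc+.0085)]:
    p=ray('wrist',u,v,z,s)[:2]-org; print('head front corner strut',p@ax,p@n)
    p=ray('wrist',u,v,z,s)[:2]-t; y=s['tool_rot'][2]; print(' tool', p@[np.cos(y),np.sin(y)],p@[np.sin(y),-np.cos(y)])
```

```text
0.0457
0.0454
0.0457
0.0456
0.046
resid [ 0.     -0.     -0.0001 -0.      0.0001] angle 1.8416142805430302 yaw [-3.14045133e+00  2.17425610e-04  1.78296519e+00]
face from end 0.082 tongue len 0.0601 => face x 0.05800000000000001
strut origin [0.45665941 0.08918718]
tcp in strut x,y 0.004517820443630064 0.0036876925943523527 tcp z 0.15840237812147573
head front corner strut 0.02069085101162272 0.006411728318367521
 tool 0.015985552582211886 -0.003667341955732316
head front corner strut 0.020205103691999963 -0.0020251836183298047
 tool 0.015995174026855036 0.00478353615922766
```

```bash
python3 -m jog '[[[-1,0,0.0032,0.02,-0.0586],[-1,0,0.0032,0.04,-0.0586],[-1,0,0.0032,0.06,-0.0586],[-1,0,0.0032,0.073,-0.0586],[-1,0,0.0032,0.073,-0.0586]]]'
python3 -m jog '[[[-1,0,0,0,0],[-1,0,0,0,0],[-1,0,0,0,0]]]'
python3 - <<'E'
from h import *
s,im=shot('wrist','w3'); np.save('s3.npy',s,allow_pickle=True)
cv2.imwrite('pics/c3.png',cv2.resize(im[130:330,260:380,::-1],None,fx=4,fy=3,interpolation=2)[:600])
org=np.array([.45666,.08919]);th=1.8416;ax=np.array([np.cos(th),np.sin(th)]);n=np.array([-ax[1],ax[0]])
d=s['tool_pos'][:2]-org;print(d@ax,d@n)
E
```

```text
time: 5.22
tool_pos: [0.4536, 0.093, 0.0838]
tool_rot: [-3.137, -0.001, 1.84]
contact_force: [-0.7, 0.9, -0.7]
opening: 0.0136
grip_force: 40.0
time: 5.47
tool_pos: [0.4561, 0.0939, 0.0871]
tool_rot: [3.14, 0.001, 1.842]
contact_force: [-0.3, -0.2, -1.3]
opening: 0.0139
grip_force: 40.0
0.004726452435489629 -0.0006842122381606841
```

View pics/c3.png

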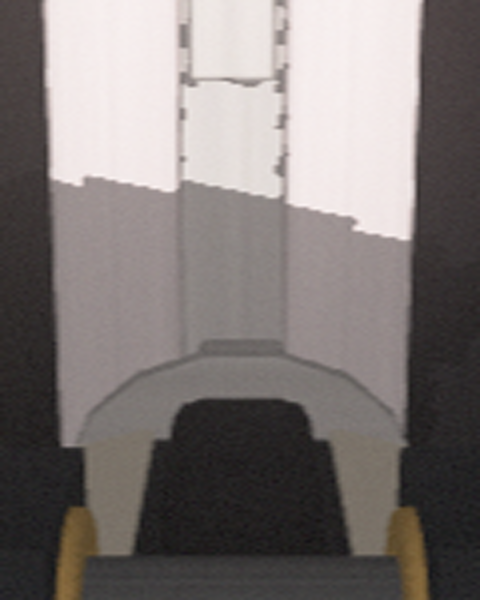

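The head's end (crop 200–285, middle 242) sits about 1.1 mm right of the slot's middle (crop 234), and its direction is good. I'll correct and lower.

```bash
python3 -m jog '[[[-1,0,-0.0011,0.0,0],[-1,0,-0.0011,0.005,0],[-1,0,-0.0011,0.009,0],[-1,0,-0.0011,0.013,0],[-1,0,-0.0011,0.015,0]]]'
python3 -m jog '[[[-1,0,0,0.001,0],[-1,0,0,0.002,0],[-1,0,0,0.003,0],[-1,0,0,0.004,0],[-1,0,0,0.004,0]]]'
```

```text
time: 5.93
tool_pos: [0.4538, 0.0939, 0.0704]
tool_rot: [-3.141, -0.0, 1.842]
contact_force: [-0.2, 0.1, -1.4]
opening: 0.0135
grip_force: 40.0
time: 6.35
tool_pos: [0.4541, 0.0939, 0.067]
tool_rot: [-3.141, 0.0, 1.842]
contact_force: [0.2, -0.7, -2.4]
opening: 0.0138
grip_force: 40.0
```

```bash
python3 -m jog '[[[-1,0,0,0.001,0],[-1,0,0,0.002,0],[-1,0,0,0.003,0],[-1,0,0,0.004,0],[-1,0,0,0.005,0]]]'
python3 -m jog '[[[-1,0,0,0.001,0],[-1,0,0,0.002,0],[-1,0,0,0.003,0],[-1,0,0,0.004,0],[-1,0,0,0.004,0]]]'
python3 -m jog '[[[-1,0,0,0.001,0],[-1,0,0,0.002,0],[-1,0,0,0.003,0],[-1,0,0,0.004,0],[-1,0,0,0.004,0]]]'
```

```text
time: 6.77
tool_pos: [0.4542, 0.0939, 0.062]
tool_rot: [3.142, 0.0, 1.842]
contact_force: [0.8, 0.0, -0.4]
opening: 0.0139
grip_force: 40.0
time: 7.18
tool_pos: [0.4542, 0.0939, 0.0582]
tool_rot: [3.141, 0.0, 1.842]
contact_force: [-0.9, -1.1, 3.2]
opening: 0.0138
grip_force: 40.0
time: 7.6
tool_pos: [0.4542, 0.0939, 0.0543]
tool_rot: [3.141, 0.0, 1.842]
contact_force: [-1.1, -0.6, 6.4]
opening: 0.0139
grip_force: 40.0
```

```bash
python3 -m jog '[[[-1,0,0,0.001,0],[-1,0.002,0,0.0015,0],[-1,0.005,0,0.0015,0],[-1,0.008,0,0.0015,0],[-1,0.012,0,0.0015,0]]]'
python3 -m jog '[[[-1,0.004,0,0,0],[-1,0.008,0,0,0],[-1,0.012,0,0,0],[-1,0.015,0,0,0],[-1,0.018,0,0,0]]]'
python3 -m jog '[[[-1,0.003,0,0,0],[-1,0.006,0,0,0],[-1,0.009,0,0,0],[-1,0.012,0,0,0],[-1,0.014,0,0,0]]]'
python3 -m jog '[[[-1,0,0,0,0],[-1,0,0,0,0],[-1,0,0,0,0]]]'
```

```text
time: 8.02
tool_pos: [0.4528, 0.1046, 0.0534]
tool_rot: [3.138, 0.003, 1.843]
contact_force: [2.1, -6.1, 8.6]
opening: 0.0138
grip_force: 40.0
time: 8.43
tool_pos: [0.4481, 0.1222, 0.0535]
tool_rot: [3.138, 0.002, 1.843]
contact_force: [1.7, -6.0, 7.9]
opening: 0.0141
grip_force: 40.0
time: 8.85
tool_pos: [0.4442, 0.1357, 0.0535]
tool_rot: [3.138, 0.002, 1.843]
contact_force: [2.1, -6.2, 7.7]
opening: 0.0139
grip_force: 40.0
time: 9.1
tool_pos: [0.4442, 0.1359, 0.0535]
tool_rot: [3.138, 0.002, 1.843]
contact_force: [1.2, -4.4, 7.6]
opening: 0.0137
grip_force: 40.0
```

```bash
python3 -m jog '[[[-1,0.001,0,0,0],[-1,0.002,0,0,0],[-1,0.003,0,0,0],[-1,0.004,0,0,0]]]' | sed -n '2p;4p'
for i in 1; do python3 -m jog '[[[-1,0.001,0,0,0],[-1,0.002,0,0,0],[-1,0.003,0,0,0]]]'| sed -n '2p;4p'; done
python3 -m jog '[[[-1,0.001,0,0,0],[-1,0.002,0,0,0],[-1,0.003,0,0,0]]]'| sed -n '2p;4p'
python3 -m jog '[[[-1,0.001,0,0,0],[-1,0.002,0,0,0]]]'| sed -n '2p;4p'
```

```text
tool_pos: [0.4432, 0.1394, 0.0535]
contact_force: [2.7, -6.1, 7.6]
tool_pos: [0.4424, 0.1423, 0.0535]
contact_force: [2.7, -6.2, 8.6]
tool_pos: [0.4416, 0.1451, 0.0535]
contact_force: [2.2, -6.1, 8.9]
tool_pos: [0.4411, 0.147, 0.0535]
contact_force: [2.3, -6.7, 8.4]
```

```bash
python3 -m jog '[[[-1,0.0007,0,0,0],[-1,0.0014,0,0,0]]]' | sed -n '2p;4p'
python3 -m jog '[[[-1,0.0007,0,0,0],[-1,0.0014,0,0,0]]]' | sed -n '2p;4p'
python3 -m jog '[[[-1,0.0005,0,0,0],[-1,0.0005,0,0,0]]]' | sed -n '2p;4p'
```

```text
tool_pos: [0.4407, 0.1483, 0.0535]
contact_force: [2.2, -8.0, 8.5]
tool_pos: [0.4404, 0.1496, 0.0535]
contact_force: [2.0, -7.9, 7.2]
tool_pos: [0.4402, 0.1501, 0.0535]
contact_force: [2.6, -6.6, 8.0]
```

```bash
python3 -m jog '[[[-1,0.0005,0,0,0],[-1,0.0005,0,0,0]]]' | sed -n '2p;4p'
python3 -m jog '[[[-1,0.0005,0,0,0],[-1,0.0005,0,0,0]]]' | sed -n '2p;4p'
```

```text
tool_pos: [0.4401, 0.1506, 0.0535]
contact_force: [2.5, -7.5, 7.7]
tool_pos: [0.44, 0.151, 0.0535]
contact_force: [1.9, -6.9, 9.7]
```

```bash
for i in 1; do python3 -m jog '[[[-1,0.0005,0,0,0],[-1,0.0005,0,0,0]]]' | sed -n '2p;4p'; done
python3 -m jog '[[[-1,0.0005,0,0,0],[-1,0.0005,0,0,0]]]' | sed -n '2p;4p'
python3 -m jog '[[[-1,0.0005,0,0,0],[-1,0.0005,0,0,0]]]' | sed -n '2p;4p'
```

```text
tool_pos: [0.4399, 0.1513, 0.0535]
contact_force: [3.0, -9.2, 7.3]
tool_pos: [0.4399, 0.1515, 0.0535]
contact_force: [2.5, -10.7, 6.6]
tool_pos: [0.4399, 0.1516, 0.0535]
contact_force: [2.7, -13.7, 8.3]
```

The stop has come up solid: travel stalls at y≈0.1515 while the force climbs to 14 N. Next is the quarter turn, holding down.

```bash
python3 -m jog '[[[-1,0,0,0,0.08],[-1,0,0,0,0.16],[-1,0,0,0,0.24],[-1,0,0,0,0.32],[-1,0,0,0,0.4]]]'
python3 -m jog '[[[-1,0,0,0,0.08],[-1,0,0,0,0.16],[-1,0,0,0,0.24],[-1,0,0,0,0.32],[-1,0,0,0,0.4]]]'
```

```text
time: 11.85
tool_pos: [0.4379, 0.1514, 0.0532]
tool_rot: [3.141, 0.003, 1.44]
contact_force: [-3.8, -13.7, 12.3]
opening: 0.014
grip_force: 40.0
time: 12.27
tool_pos: [0.4366, 0.1514, 0.0529]
tool_rot: [-3.141, 0.004, 1.04]
contact_force: [-5.9, -12.8, 12.6]
opening: 0.0136
grip_force: 40.0
```

```bash
python3 -m jog '[[[-1,0,0,0,0.08],[-1,0,0,0,0.16],[-1,0,0,0,0.24],[-1,0,0,0,0.32],[-1,0,0,0,0.4]]]'
python3 -m jog '[[[-1,0,0,0,0.08],[-1,0,0,0,0.16],[-1,0,0,0,0.24],[-1,0,0,0,0.32],[-1,0,0,0,0.371]]]'
python3 -m jog '[[[-1,0,0,0,0],[-1,0,0,0,0]]]'
```

```text
time: 12.68
tool_pos: [0.436, 0.1517, 0.0525]
tool_rot: [3.141, 0.005, 0.639]
contact_force: [-4.8, -10.3, 9.9]
opening: 0.0137
grip_force: 40.0
time: 13.1
tool_pos: [0.4367, 0.1523, 0.0526]
tool_rot: [3.14, 0.003, 0.268]
contact_force: [-3.4, -7.5, 7.9]
opening: 0.014
grip_force: 40.0
time: 13.27
tool_pos: [0.4367, 0.1523, 0.0526]
tool_rot: [3.14, 0.002, 0.272]
contact_force: [-3.1, -6.4, 8.7]
opening: 0.0137
grip_force: 40.0
```

```bash
python3 -m jog '[[[-1,0,-0.0005,0,0],[-1,0,-0.001,0,0],[-1,0,-0.001,0,0]]]'| sed -n '2p;4p'
python3 -m jog '[[[-1,0,-0.0005,0,0],[-1,0,-0.001,0,0],[-1,0,-0.001,0,0]]]'| sed -n '2p;4p'
```

```text
tool_pos: [0.4367, 0.1525, 0.0527]
contact_force: [-1.9, -11.6, 8.5]
tool_pos: [0.4367, 0.1527, 0.0527]
contact_force: [-1.4, -17.0, 7.4]
```

```bash
python3 -m jog '[[[-1,0.0005,0,0,0],[-1,0.001,0,0,0],[-1,0.001,0,0,0]]]'| sed -n '2,4p'
python3 - <<'E'
from h import *
s,im=shot('wrist','w4'); np.save('s4.npy',s,allow_pickle=True)
cv2.imwrite('pics/c4.png',cv2.resize(im[100:340,160:480,::-1],None,fx=2.5,fy=2.5,interpolation=2))
E
```

```text
tool_pos: [0.4368, 0.1527, 0.0525]
tool_rot: [3.138, 0.005, 0.273]
contact_force: [-3.8, -17.1, 10.2]
```

View pics/c4.png

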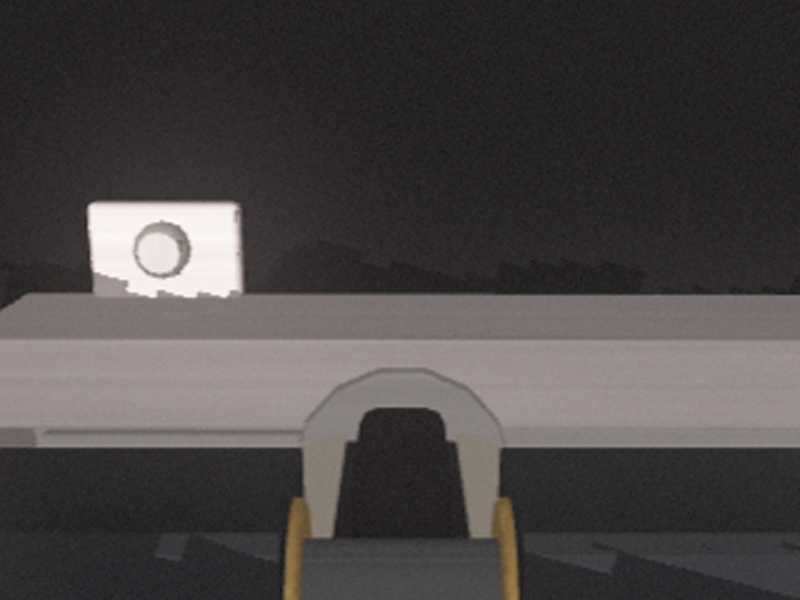

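The strut's far top edge is at row 235.2 and the flange's far rim at row 247.2. The strut lies parallel to the image rows, so the turn is square. I'll work out the sideways offset from these.

Run:
```python
from h import *
s=np.load('s4.npy',allow_pickle=True).item()
th=1.8416;n=np.array([-np.sin(th),np.cos(th)])
e=ray('wrist',320,235.2,.036,s)[:2]@n; zo=s['tool_pos'][2]-.0356
e2=ray('wrist',320,100+430/2.5,.036,s)[:2]@n
print('lip width',e2-e)
for z in(zo+.0235,zo+.0245): print('bolt lateral from centre', ray('wrist',316+4,247.2,z,s)[:2]@n+.019 - (e+.023))
print('lateral tcp', s['tool_pos'][:2]@n-(e+.023), s['tool_pos'])
```

```text
lip width 0.016755408303535446
bolt lateral from centre -1.0003446015538486e-05
bolt lateral from centre -0.00032069804194923
lateral tcp 0.0022504032832914578 [0.43679009 0.15273373 0.05254159]
```

The bolt is centred sideways to within about 0.3 mm. Now I'll let it rise.

```bash
python3 -m jog '[[[-1,0,0,-0.001,0],[-1,0,0,-0.002,0],[-1,0,0,-0.003,0],[-1,0,0,-0.003,0]]]'| sed -n '2,4p'
python3 -m jog '[[[-1,0,0,-0.001,0],[-1,0,0,-0.0015,0],[-1,0,0,-0.0015,0]]]'| sed -n '2,4p'
```

```text
tool_pos: [0.437, 0.1529, 0.0551]
tool_rot: [3.138, 0.004, 0.273]
contact_force: [-2.8, -16.7, 4.1]
tool_pos: [0.4369, 0.1529, 0.0562]
tool_rot: [3.138, 0.005, 0.273]
contact_force: [-0.9, -15.4, -1.3]
```

```bash
python3 -m jog '[[[-1,0,0,-0.0005,0],[-1,0,0,-0.001,0],[-1,0,0,-0.001,0]]]'| sed -n '2,4p'
python3 -m jog '[[[-1,0,0,-0.0005,0],[-1,0,0,-0.001,0],[-1,0,0,-0.001,0]]]'| sed -n '2,4p'
```

```text
tool_pos: [0.437, 0.1529, 0.0573]
tool_rot: [3.138, 0.004, 0.273]
contact_force: [-0.6, -15.6, 1.4]
tool_pos: [0.437, 0.153, 0.0582]
tool_rot: [3.138, 0.004, 0.273]
contact_force: [0.1, -15.5, 0.0]
```

```bash
python3 -m jog '[[[-1,0,0,-0.0005,0],[-1,0,0,-0.001,0],[-1,0,0,-0.001,0]]]'| sed -n '2,4p'
python3 -m jog '[[[-1,0,0,-0.0004,0],[-1,0,0,-0.0008,0],[-1,0,0,-0.0008,0]]]'| sed -n '2,4p'
```

```text
tool_pos: [0.437, 0.1529, 0.0587]
tool_rot: [3.138, 0.005, 0.273]
contact_force: [1.8, -15.1, -7.0]
tool_pos: [0.437, 0.1529, 0.0588]
tool_rot: [3.138, 0.005, 0.273]
contact_force: [3.5, -14.5, -14.9]
```

```bash
python3 -m jog '[[[-1,0,0.0005,0.0008,0],[-1,0,0.001,0.0016,0],[-1,0,0.0012,0.002,0],[-1,0,0.0012,0.002,0]]]'| sed -n '2,4p'
```

```text
tool_pos: [0.4373, 0.1527, 0.0585]
tool_rot: [3.139, 0.004, 0.272]
contact_force: [-3.0, -10.4, 5.5]
```

```bash
python3 -m jog '[[[-1,0,0.0005,-0.0005,0],[-1,0,0.001,-0.0005,0],[-1,0,0.001,-0.0005,0]]]'| sed -n '2,4p'
python3 -m jog '[[[-1,0,0.0003,-0.0003,0],[-1,0,0.0006,-0.0003,0],[-1,0,0.0006,-0.0003,0]]]'| sed -n '2,4p'
```

```text
tool_pos: [0.4373, 0.1525, 0.0586]
tool_rot: [3.141, 0.004, 0.272]
contact_force: [-1.2, -5.5, -0.1]
tool_pos: [0.4373, 0.1524, 0.0587]
tool_rot: [3.141, 0.004, 0.272]
contact_force: [-2.9, -5.0, -8.0]
```

```bash
python3 -m jog '[[[-1,0,0,0.0004,0],[-1,0,0,0.0004,0],[-0.6,0,0,0.0004,0],[-0.3,0,0,0.0004,0],[-0.3,0,0,0.0004,0]]]'
python3 -m jog '[[[0,0,0,0,0],[0,0,0,0,0],[0,0,0,0,0]]]'
```

```text
time: 16.9
tool_pos: [0.4399, 0.1534, 0.0598]
tool_rot: [3.142, -0.003, 0.271]
contact_force: [-0.5, -0.1, 1.0]
opening: 0.0272
grip_force: 0.0
time: 17.15
tool_pos: [0.4391, 0.1531, 0.0595]
tool_rot: [3.142, -0.001, 0.271]
contact_force: [-0.4, -0.4, 0.1]
opening: 0.0445
grip_force: 0.0
```

```bash
python3 -m jog '[[[0,0,0,-0.01,0],[0,0,0,-0.03,0],[0,0,0,-0.06,0],[0,0,0,-0.09,0],[0,0,0,-0.12,0]]]'
python3 -m jog '[[[0,-0.04,0,0,0],[0,-0.04,0,0,0],[0,-0.04,0,0,0]]]'|sed -n 2p
python3 - <<'E'
from h import *
s,im=shot('wrist','w5'); np.save('s5.npy',s,allow_pickle=True)
cv2.imwrite('pics/c5.png',cv2.resize(im[100:400,120:520,::-1],None,fx=2,fy=2,interpolation=2))
E
```

```text
time: 17.57
tool_pos: [0.4385, 0.153, 0.1806]
tool_rot: [-3.142, 0.0, 0.271]
contact_force: [0.8, 1.6, -0.7]
opening: 0.0456
grip_force: 0.0
tool_pos: [0.3988, 0.1421, 0.1798]
```

View pics/c5.png

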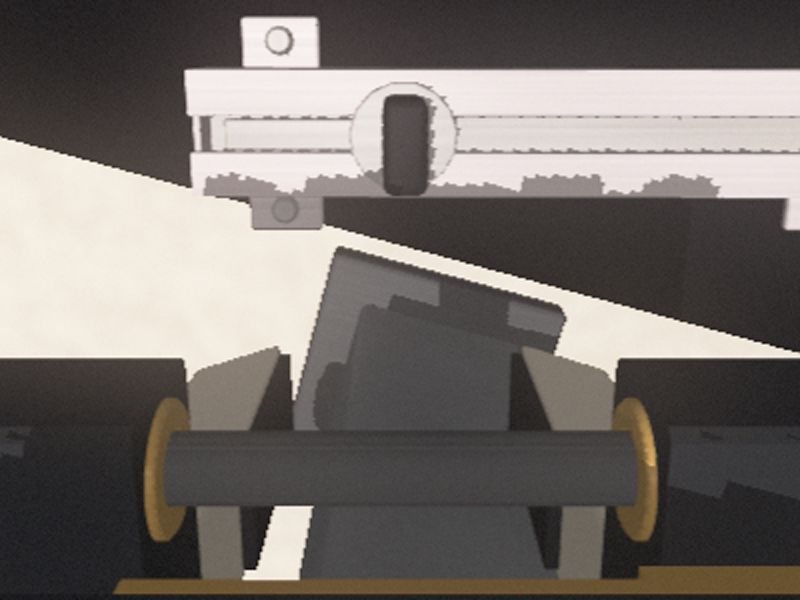

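The bolt stands upright with its grip square across the strut. The stop's rear is at crop x≈226 and the strut's end at ≈189. I'll check the travel from these.

Run:
```python
from h import *
s=np.load('s5.npy',allow_pickle=True).item()
f=lambda x,y:ray('wrist',120+x/2,100+y/2,.036,s)
print('rear to end mm',1e3*np.linalg.norm(f(226,135)-f(189,135)),'width',1e3*np.linalg.norm(f(400,69)-f(400,198)), f(189,135)[:2])
sc=np.array([.45666,.08919]);ax=np.array([np.cos(1.8416),np.sin(1.8416)]);print('rear strut x',(f(226,135)[:2]-sc)@ax)
```

```text
rear to end mm 13.346216557003949 width 46.13682397894812 [0.41848339 0.22500929]
rear strut x 0.1277357849717668
```

```bash
python3 -c "
from cell import robot
print(robot.hand_in())"
```

```text
the job is handed in; nothing more can be done
None
```

The job is handed in: the T-bolt is caught crosswise under both lips and standing upright after release, with the stop measured about 9.7 mm back of its 10 mm travel after it had come up solid; the sideways push on the bolt peaked at about 17 N, nothing else was touched, and the verdict was not shown.

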